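# Set a burr mill's grind collar seven clicks off its zero

### The arm

A 7-joint arm with a two-finger parallel gripper is mounted at the origin on the work surface. World frame = base frame: x ahead of the robot, y to its left, z up, the work surface at z = 0. Lengths are in m, angles in rad, forces in N, time in s.
With the tool pointing down it reaches from about 0.425 to 0.825 m from the base axis. Payload 3.6 kg.
Tool frame: the origin (TCP) lies midway between the tips of the shut fingers; the grasp point (between the pads) lies 19 mm behind it; z points along the fingers, y is the line along which they close (so a half turn about z gives the same grasp; the last joint's range is limited). The gripper opens to 85 mm and grips with 20 to 120 N. Pads are 22 mm wide; open, the fingers measure 114 mm over their backs; the gripper's body (76 mm by 85 mm) begins 54 mm behind the grasp point. The pads swing forward as they close: fully open they stand 13 mm farther back than shut.
Start: joints at [1.216, 0.615, -0.013, 1.423, 0.008, 1.103, -0.04], TCP at [0.209, -0.615, 0.231] pointing down, gripper open.
Joint ranges: [-3.12, 3.12], [-0.3, 2.06], [-1.34, 1.32], [0.26, 2.42], [-1.36, 4.5], [0.01, 1.98], [-2.84, 2.84]. Speed limits (rad/s): [2.79, 2.79, 3.14, 3.14, 3.14, 3.14, 3.14].

### API

Orientations are given as [roll, pitch, yaw] about the fixed x, y, z axes, in that order (R = Rz(yaw) Ry(pitch) Rx(roll)).
In Python, from cell import r gives the robot as it stands. The module is installed in compiled form; this text tells all that it offers.
- The arm moves only by the shell command python3 -m inch 'ROWS' [FORCE]. ROWS is JSON, one flat list of numbers, 7 for each row, row after row: the turn, a rotation vector about the world's x, y, z each as a share of 0.1 rad, from -1 to 1, then the shift along the world's x, y, z each as a share of 150 mm, from -1 to 1, then the opening, from 0 (shut) to 1 (fully open). A call has 1 to 5 rows; each row shifts and turns the commanded pose from where the row before left it; what a row does not reach is not made up. A row lasts 1/12 s, in which the tool goes at most 41.7 mm and 7.16 degrees, less where a joint would pass 70% of its speed; a pose out of reach is approached as far as the arm can. A call with a number of a shift or a turn outside -1 to 1 is refused whole. A call with a gripper value outside its range is refused whole. The fingers move at their own pace and stop on an object; FORCE is the grip in N (left out, the last holds). Time passes only in rows, so rows that do not move let the fingers close. It gives the time, the measured TCP pose, the force, the opening and the grip force at its end, in the units of the state.
- r.state(): the state, without advancing time (a new reading comes with each control period).
- r.get_image(name): name is "scene" or "top" or "wrist"; returns the picture (480x640x3 uint8, red, green, blue); there is no depth.
- r.camera_params(name): a dict with "fx", "fy", "cx", "cy" (pixels), "dist_coeffs" ([k1, k2, p1, p2, k3] as OpenCV has them; the pictures are not rectified), "extrinsics" (4x4, takes a point from world to camera coordinates). Camera axes: x right, y down, z forward; pixel columns grow to the right and rows downward; lengths in m; the calibration is good to about 2 mm. A picture is of the moment at which its call begins: read the wrist's pose just before it. camera_params takes no time and is no camera call; for the wrist camera it gives the pose at the moment of the call.
- r.hand_in(): hands the job in; it is judged then, once.
The state is a dict: "clock": time; "q": joint angles; "joint_vel": joint speeds; "effort": joint torques, N m; "tool_pos": TCP position; "tcp_rot": TCP orientation; "wrist_force": force on the tool from outside, world axes, zero at the start; "wrist_torque": the same for the moment, N m; "opening": finger opening in m; "grasp_force": force on a finger pad.
Only numpy, scipy, OpenCV 4.12 (cv2) and the standard library are available. Lean on these libraries where they do the work, as an engineer would, in place of code of your own. Each camera call takes 0.05 s, during which the arm holds its last target. There are 200 camera calls.

### The job

Set the grind on the burr mill. First isolate it: turn the red handle on the yellow and grey isolator box from on to off, and do not move the mill's collar before that. Then push the collar's bar clockwise until you feel the burrs gently stop it, open it from there by exactly seven clicks and let go, leaving everything else on the bench as it is.

Things in the scene. Friction and masses are not known exactly. Their poses are not given: they have to be found in the camera images.
- mill: Burr mill, fixed to the bench: grey round body 132 mm wide (120 mm above 128 mm), 180 mm tall, on a base plate 235 x 150 mm. Origin on the bench under the collar axis; x to its back, spout and cup at its front (-x). Nothing on it reaches above the collar and its bar. How it is turned says nothing about the collar.
- collar_axis (a point): Point on the vertical axis of the mill's grind collar, 202 mm above the bench, level with the bar. The collar is a bare aluminium ring of 47 mm radius, 190 to 212 mm above the bench, on a fixed steel seat of 52 mm radius, ticked evenly all round, with a dark throat. It does not rise as it turns. Where its zero lies differs each time and no mark shows it.
- bar_grip (a point): Point on the collar's push bar, 70 mm from the collar axis, 202 mm above the bench; turns with the collar, x outward along the bar. The bar is a level steel rod 11 mm thick, sticking out radially from the collar's rim to a black ball 18 mm wide (its end 91 mm from the axis). Pushing it sideways turns the collar.
- collar (a joint): Turn (rad), anticlockwise from above positive and opening (coarser). Notches every 0.2094 from zero (0) to the 14th; starts in the 3rd to 13th. Just below zero the burrs meet: a firm stop at -0.04, yielding to -0.08 at 30 N; let go, it springs to zero (no click). A click takes up to 10 N at bar_grip; past half way it jumps on by itself and the push drops to nothing.
- isolator: Power isolator fixed flat on the bench: grey box 110 mm (x) by 96 mm (y), 74 mm tall, with a round yellow plate on its lid and a red bar handle on top; a conduit stub comes out of its back (+x). Origin under its centre.
- handle_mid (a point): Centre of the isolator's red bar handle, on its vertical axis, 94 mm above the bench. The bar is 66 mm long, 14 mm thick, 81 to 107 mm above the bench, on a red disc 54 mm wide (77 to 83 mm).
- handle_tip (a point): Point on the pointing end of the red handle (white line on top), 30 mm from handle_mid and as high; it turns with the handle.
- isolator_handle (a joint): Turn of the red handle (rad): 0 is off (across the box, pointing to the box's +y), 1.571 is on (a quarter turn clockwise from above, pointing to the box's +x). Solid stops at both ends; a snap action holds it there and throws it over once past half way. Takes up to 0.15 N m (5 N at the end of the bar). It starts on.
- hopper: mill's clear plastic bean hopper, lifted off and standing upside down on the bench: 132 mm wide, 145 mm tall; origin under its centre
- cup: steel catch cup on the mill's base plate under the spout: 64 mm wide, 60 mm tall; origin under its centre
- jar: amber glass spice jar with a black cap, near the isolator: 68 mm wide, 100 mm tall; origin under its centre
- brush: 170 mm cleaning brush lying beside the isolator; origin under its middle
- mug: white mug behind the mill: 78 mm wide plus its handle, 85 mm tall; origin under its centre
- bowl: small blue bowl: 116 mm wide, 50 mm tall; origin under its centre
- scoop: 190 mm metal spoon lying on the bench; origin under its middle
There are look-alikes about, which are no part of the job. Leave any brown look-alike of the isolator alone.

How it is judged:
By the outcome, as a careful person would: the job done as asked, in the order asked, and still so for the second after the job is handed in, with the robot touching nothing.
It also fails if it takes over 72 s, if anything falls off the work surface, if the arm or the gripper's body presses on something with over 40 N, if the wrist force passes 120 N, or if a joint passes its speed limit or range.

## Working session

There is one attempt and no reset: what is moved stays moved. The work goes in short steps, Python scripts to look and compute and a shell command to move; the robot and the scene stay as the last step left them, time stands still between calls to the robot, and variables do not carry over. Pictures are saved under pics/ and viewed, at most 10 in all, crops included, and the job is handed in when it is done.

```bash
mkdir -p pics
python3 - <<'E'
from cell import r
import cv2
for n in("scene","top"):
    cv2.imwrite(f"pics/{n}0.png",r.get_image(n)[:,:,::-1])
    p=r.camera_params(n);print({k:p[k] for k in p})
s=r.state();print(s)
E
```

```text
{'fx': 507.90183852509466, 'fy': 507.90183852509466, 'cx': 323.2374461654128, 'cy': 228.85209777587613, 'dist_coeffs': array([0.02946812, 0.        , 0.        , 0.        , 0.        ]), 'extrinsics': array([[ 0.15678613,  0.98759114, -0.00904671, -0.07638107],
       [ 0.67382878, -0.11366236, -0.7300929 , -0.21799123],
       [-0.72206155,  0.10837251, -0.68328802,  2.00940919],
       [ 0.        ,  0.        ,  0.        ,  1.        ]])}
{'fx': 494.00199361446573, 'fy': 494.00199361446573, 'cx': 319.93456266828423, 'cy': 238.40709531788318, 'dist_coeffs': array([0.03143574, 0.        , 0.        , 0.        , 0.        ]), 'extrinsics': array([[-1.32432432e-02, -9.99911595e-01,  1.19098639e-03,
         1.98586557e-02],
       [-9.94558463e-01,  1.30492335e-02, -1.03359472e-01,
         4.84183574e-01],
       [ 1.03334793e-01, -2.55332022e-03, -9.94643354e-01,
         1.27644319e+00],
       [ 0.00000000e+00,  0.00000000e+00,  0.00000000e+00,
         1.00000000e+00]])}
{'clock': 0.1, 'q': array([ 1.21649931,  0.61584549, -0.01261868,  1.42479715,  0.00806504,
        1.10337924, -0.0404315 ]), 'joint_vel': array([ 0.00099545, -0.00333846,  0.0003761 , -0.00426187,  0.00054336,
       -0.00197007,  0.00121233]), 'effort': array([ 1.83086075e-03, -4.70383751e+01,  2.60446938e-01, -1.71571147e+01,
        1.00924636e-02,  5.85714995e-03,  6.93335608e-06]), 'tool_pos': array([ 0.20906541, -0.61471239,  0.23021965]), 'tcp_rot': array([-3.13921243e+00, -1.56967337e-06,  3.27817399e-01]), 'wrist_force': array([-0.14594183, -0.11141642,  0.51065635]), 'wrist_torque': array([-0.02674943,  0.02242518, -0.00229309]), 'grasp_force': 0.0, 'opening': 0.08557580274231452}
```

View pics/scene0.png

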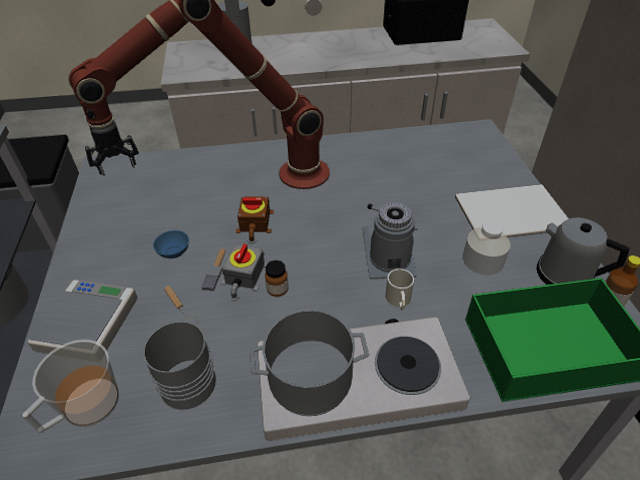

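View pics/top0.png

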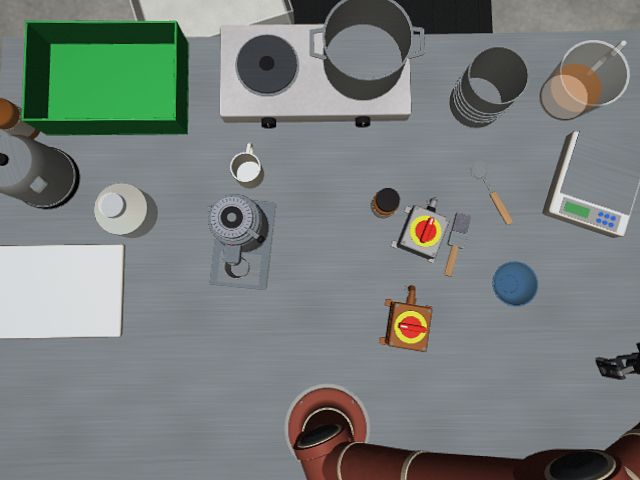

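The grey/yellow isolator is at top (425,231) and scene (243,260). The brown box at top (409,326) and scene (254,212) is the look-alike, to be left alone. The mill is at top (236,218), with its bar towards about (262,240). I'll confirm in enlarged crops.

Run:
```python
import cv2,numpy as np
t=cv2.imread("pics/top0.png");s=cv2.imread("pics/scene0.png")
f=lambda i,x,y:cv2.resize(i[y:y+75,x:x+100],None,fx=4,fy=4,interpolation=cv2.INTER_CUBIC)
cv2.imwrite("pics/c1.png",np.vstack([np.hstack([f(t,375,190),f(t,195,185)]),np.hstack([f(s,195,230),f(s,345,190)])]))
```

```text
(no output)
```

View pics/c1.png

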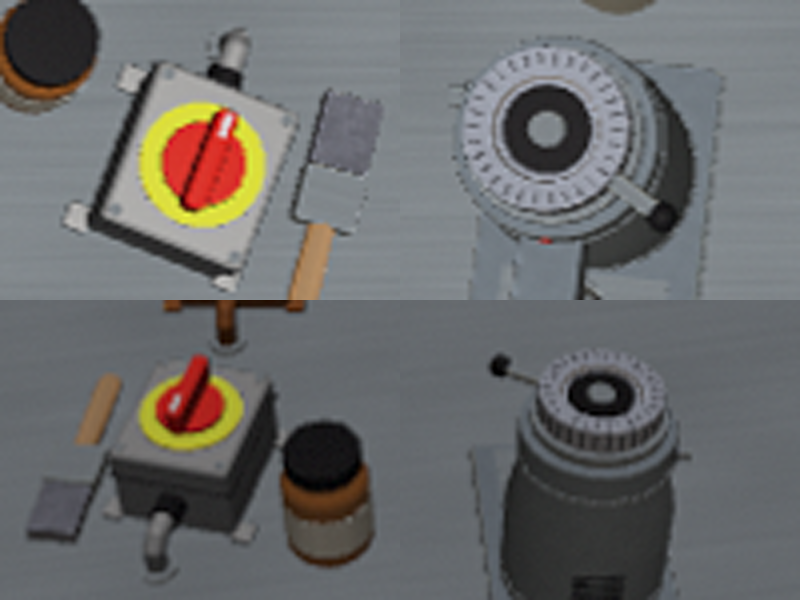

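The top-left crop confirms the grey box with yellow plate. The handle's white tip is at top (432,219.5), pointing to the conduit, so it is on. The mill's ball is at top (261,239) and scene (370,206.5). The collar centre is at top (231.5,217) and scene (395.5,213).

```bash
cat > h.py <<'E'
from cell import r
import cv2,numpy as np
def und(n,uv,p=None):
    p=p or r.camera_params(n);K=np.array([[p['fx'],0,p['cx']],[0,p['fy'],p['cy']],[0,0,1]])
    return cv2.undistortPoints(np.array([[uv]],float),K,np.array(p['dist_coeffs']))[0,0],np.array(p['extrinsics'])
def tri(views):
    A=[]
    for n,uv,*p in views:
        x,E=und(n,uv,*p);A+= [x[0]*E[2]-E[0],x[1]*E[2]-E[1]]
    A=np.array(A);return np.linalg.lstsq(A[:,:3],-A[:,3],rcond=None)[0]
def plane(n,uv,z,p=None):
    x,E=und(n,uv,p);R=E[:3,:3];c=-R.T@E[:3,3];d=R.T@[x[0],x[1],1];return c+d*(z-c[2])/d[2]
def proj(n,X,p=None):
    p=p or r.camera_params(n);K=np.array([[p['fx'],0,p['cx']],[0,p['fy'],p['cy']],[0,0,1]]);E=p['extrinsics']
    return cv2.projectPoints(np.array([X],float),cv2.Rodrigues(E[:3,:3])[0],E[:3,3],K,np.array(p['dist_coeffs']))[0][0,0]
E
python3 - <<'E'
from h import *
np.set_printoptions(precision=4,suppress=True)
for k,t,s,z in [("hc",(427.5,229.5),(242.5,253),.107),("tip",(432,219.5),(239.5,262),.105),("tail",(422.5,241.2),(244.5,245.5),.105),("ball",(261,239),(370,206.5),.202),("col",(231.5,217),(395.5,213.2),.212),("jar",(387,198),(275.5,267),.1)]:
    print(k,tri([("top",t),("scene",s)]),plane("top",t,z),plane("scene",s,z))
E
```

```text
hc [ 0.4959 -0.2527  0.0973] [ 0.4945 -0.2522  0.107 ] [ 0.5061 -0.2503  0.107 ]
tip [ 0.5224 -0.2655  0.0876] [ 0.5196 -0.2647  0.105 ] [ 0.5403 -0.2609  0.105 ]
tail [ 0.4663 -0.2421  0.0984] [ 0.4659 -0.2393  0.105 ] [ 0.4726 -0.243   0.105 ]
ball [0.4666 0.1487 0.2022] [0.4664 0.1479 0.202 ] [0.4664 0.1497 0.202 ]
col [0.5169 0.2147 0.2089] [0.5163 0.2133 0.212 ] [0.5203 0.2144 0.212 ]
jar [ 0.5756 -0.1558  0.1019] [ 0.576  -0.1555  0.1   ] [ 0.5737 -0.1565  0.1   ]
```

```bash
M="python3 -m inch"
python3 -m inch '[0,0,-0.65,0.16,0.2,0.01,1, 0,0,-0.65,0.16,0.2,0.01,1, 0,0,-0.65,0.16,0.2,0.01,1, 0,0,-0.65,0.16,0.2,0.01,1, 0,0,-0.65,0.16,0.2,0.01,1]'
python3 -m inch '[0,0,-0.65,0.16,0.2,0.01,1, 0,0,-0.65,0.16,0.2,0.01,1, 0,0,-0.65,0.16,0.2,0.01,1, 0,0,-0.65,0.16,0.2,0.01,1, 0,0,-0.65,0.16,0.2,0.01,1]'
python3 -m inch '[0,0,-0.6,0.15,0.2,0.01,1, 0,0,-0.6,0.15,0.2,0.01,1, 0,0,0,0,0,0,1, 0,0,0,0,0,0,1]'
python3 - <<'E'
from h import *
np.set_printoptions(precision=4,suppress=True)
s=r.state();p=r.camera_params("wrist");print(s['clock'],s['tool_pos'],s['tcp_rot'],s['q'])
im=r.get_image("wrist");cv2.imwrite("pics/w1.png",im[:,:,::-1]);np.save("w1.npy",p,allow_pickle=True);print(proj("wrist",[.494,-.252,.107],p),p['extrinsics'])
E
```

```text
clock: 0.52
tool_pos: [0.3299, -0.4635, 0.2384]
tcp_rot: [-3.14, 0.0, -0.001]
wrist_force: [1.2, -0.4, -0.0]
opening: 0.0853
grasp_force: 0.0
clock: 0.93
tool_pos: [0.4499, -0.3135, 0.246]
tcp_rot: [-3.141, 0.001, -0.325]
wrist_force: [1.1, -1.0, 0.8]
opening: 0.0855
grasp_force: 0.0
clock: 1.27
tool_pos: [0.4961, -0.2517, 0.2487]
tcp_rot: [-3.14, 0.001, -0.435]
wrist_force: [-0.7, -1.4, -0.3]
opening: 0.0854
grasp_force: 0.0
1.2667 [ 0.4961 -0.2517  0.2487] [-3.1401  0.0011 -0.4346] [ 0.3387  0.4532  0.1392  1.6778 -0.0732  1.0167 -1.5028]
[318.3017 226.6946] [[-0.4215 -0.9068 -0.0021 -0.0187]
 [-0.8702  0.4038  0.2824  0.4923]
 [-0.2552  0.1208 -0.9593  0.5529]
 [ 0.      0.      0.      1.    ]]
```

View pics/w1.png

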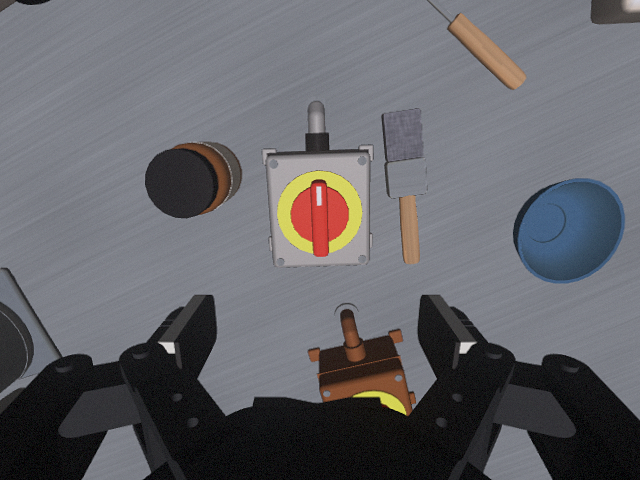

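The wrist view shows the red handle from its tip with the white line at (319,183) to its tail at (320,254), on the grey box. The jar is left of it and the brush right of it.

Run:
```python
from h import *
np.set_printoptions(precision=4,suppress=True)
p=np.load("w1.npy",allow_pickle=True).item()
a,b=(319,182),(320,255)
A,B=plane("wrist",a,.107,p),plane("wrist",b,.107,p);d=A-B
print(A,B,(A+B)/2,np.linalg.norm(d),np.arctan2(d[1],d[0]))
print(plane("wrist",(319.5,212),.083,p))
print("tri",tri([("wrist",(319.5,218),p),("top",(427.5,229.5)),("scene",(242.5,253))]),tri([("wrist",a,p),("top",(432.5,218.5))]))
```

```text
[ 0.5282 -0.2685  0.107 ] [ 0.4702 -0.2426  0.107 ] [ 0.4992 -0.2555  0.107 ] 0.06349355694207318 -0.41950839216888824
[ 0.5004 -0.2562  0.083 ]
tri [ 0.4967 -0.2535  0.0967] [ 0.5252 -0.2686  0.09  ]
```

```bash
python3 -m inch '[0,0,0.15,0.015,-0.02,-0.26,1, 0,0,0,0,0,-0.26,1, 0,0,0,0,0,-0.26,1, 0,0,0,0,0,-0.26,1, 0,0,0,0,0,0,1]'
python3 -m inch '[0,0,0,0,0,-0.01,0, 0,0,0,0,0,0,0, 0,0,0,0,0,0,0, 0,0,0,0,0,0,0, 0,0,0,0,0,0,0]' 25
python3 -m inch '[0,0,0,0,0,0,0, 0,0,0,0,0,0,0, 0,0,0,0,0,0,0]'
```

```text
clock: 1.73
tool_pos: [0.4898, -0.2575, 0.086]
tcp_rot: [3.141, 0.017, -0.43]
wrist_force: [-1.0, 1.1, -1.1]
opening: 0.0856
grasp_force: 0.0
clock: 2.15
tool_pos: [0.4977, -0.2591, 0.094]
tcp_rot: [3.142, -0.004, -0.427]
wrist_force: [-1.1, 0.1, 0.4]
opening: 0.0256
grasp_force: 0.0
clock: 2.4
tool_pos: [0.4991, -0.2556, 0.094]
tcp_rot: [-3.138, -0.003, -0.423]
wrist_force: [0.4, 4.7, 7.5]
opening: 0.0139
grasp_force: 26.1
```

```bash
python3 -m inch '[0,0,0.8,0,0,0,0, 0,0,0.8,0,0,0,0, 0,0,0.8,0,0,0,0, 0,0,0.8,0,0,0,0, 0,0,0.8,0,0,0,0]'
python3 -m inch '[0,0,0.8,0,0,0,0, 0,0,0.8,0,0,0,0, 0,0,0.8,0,0,0,0, 0,0,0.8,0,0,0,0, 0,0,0.8,0,0,0,0]'
python3 -m inch '[0,0,0.8,0,0,0,0, 0,0,0.8,0,0,0,0, 0,0,0.8,0,0,0,0, 0,0,0.8,0,0,0,0, 0,0,0.7,0,0,0,0]'
python3 -m inch '[0,0,0.7,0,0,0,0, 0,0,0.7,0,0,0,0, 0,0,0.7,0,0,0,0, 0,0,0.7,0,0,0,0, 0,0,0.7,0,0,0,0]'
python3 -m inch '[0,0,0.2,0,0,0,0, 0,0,0,0,0,0,0, 0,0,0,0,0,0,0]'
```

```text
clock: 2.82
tool_pos: [0.4994, -0.2549, 0.094]
tcp_rot: [-3.138, -0.005, -0.021]
wrist_force: [0.8, 6.4, 6.9]
opening: 0.0133
grasp_force: 24.4
clock: 3.23
tool_pos: [0.4992, -0.2541, 0.094]
tcp_rot: [-3.139, -0.006, 0.38]
wrist_force: [1.2, 7.6, 7.2]
opening: 0.0137
grasp_force: 24.5
clock: 3.65
tool_pos: [0.4988, -0.2534, 0.094]
tcp_rot: [-3.141, -0.006, 0.771]
wrist_force: [0.3, 8.6, 8.0]
opening: 0.0134
grasp_force: 24.7
clock: 4.07
tool_pos: [0.4982, -0.253, 0.094]
tcp_rot: [-3.141, -0.006, 1.12]
wrist_force: [-1.8, 9.0, 9.1]
opening: 0.0134
grasp_force: 24.8
clock: 4.32
tool_pos: [0.4982, -0.253, 0.094]
tcp_rot: [-3.141, -0.006, 1.137]
wrist_force: [-1.3, 9.1, 9.3]
opening: 0.0134
grasp_force: 24.9
```

```bash
python3 -m inch '[0,0,0,0,0,0,1, 0,0,0,0,0,0,1, 0,0,0,0,0,0,1, 0,0,0,0,0,0,1]' >/dev/null
python3 -m inch '[0,0,0,0,0,0.26,1, 0,0,0,0,0,0.26,1, 0,0,0,0,0,0.26,1, 0,0,0,0,0,0.26,1, 0,0,0,0,0,0.26,1]' >/dev/null
python3 -m inch '[0,0,0,0,0,0.2,1, 0,0,0,0,0,0.2,1, 0,0,0,0,0,0,1]'
python3 - <<'E'
from h import *
im=r.get_image("wrist");cv2.imwrite("pics/w2.png",im[:,:,::-1])
E
python3 -m inch '[0,0,1,-0.01,0.13,0,1, 0,0,1,-0.01,0.13,0,1, 0,0,1,-0.01,0.13,0,1, 0,0,1,-0.01,0.13,0,1, 0,0,1,-0.01,0.13,0,1]' >/dev/null
python3 -m inch '[0,0,1,-0.01,0.13,0,1, 0,0,1,-0.01,0.13,0,1, 0,0,1,-0.01,0.13,0,1, 0,0,1,-0.01,0.13,0,1, 0,0,1,-0.01,0.13,0,1]' >/dev/null
python3 -m inch '[0,0,1,-0.01,0.13,0,1, 0,0,1,-0.01,0.13,0,1, 0,0,1,-0.01,0.13,0,1, 0,0,1,-0.01,0.13,0,1, 0,0,1,-0.01,0.13,0,1]' >/dev/null
python3 -m inch '[0,0,1,-0.01,0.13,0,1, 0,0,1,-0.01,0.13,0,1, 0,0,1,-0.01,0.13,0,1, 0,0,1,-0.01,0.13,0,1, 0,0,1,-0.01,0.13,0,1]' >/dev/null
python3 -m inch '[0,0,1,0,0,0,1, 0,0,1,0,0,0,1, 0,0,1,0,0,0,1, 0,0,1,0,0,0,1, 0,0,1,0,0,0,1]' >/dev/null
python3 -m inch '[0,0,1,0,0,0,1, 0,0,1,0,0,0,1, 0,0,1,0,0,0,1, 0,0,1,0,0,0,1, 0,0,0,0,0,0,1]'
python3 -m inch '[0,0,0,0,0,0,1, 0,0,0,0,0,0,1]'
python3 - <<'E'
from h import *
np.set_printoptions(precision=4,suppress=True)
s=r.state();p=r.camera_params("wrist");print(s['clock'],s['tool_pos'],s['tcp_rot'],s['q'])
im=r.get_image("wrist");cv2.imwrite("pics/w3.png",im[:,:,::-1]);np.save("w3.npy",p,allow_pickle=True);print(proj("wrist",[.4665,.1485,.202],p),proj("wrist",[.517,.2135,.212],p))
E
```

```text
clock: 5.32
tool_pos: [0.4993, -0.2596, 0.3537]
tcp_rot: [3.128, 0.0, 1.131]
wrist_force: [0.6, -0.3, -0.1]
opening: 0.0852
grasp_force: 0.0
clock: 7.87
tool_pos: [0.4662, 0.1306, 0.3451]
tcp_rot: [3.14, -0.002, -2.249]
wrist_force: [-0.7, -0.1, 0.1]
opening: 0.0853
grasp_force: 0.0
clock: 8.03
tool_pos: [0.4663, 0.1312, 0.3461]
tcp_rot: [3.141, -0.001, -2.253]
wrist_force: [-0.0, -0.9, 0.0]
opening: 0.0857
grasp_force: 0.0
8.0333 [0.4663 0.1312 0.3461] [ 3.1409 -0.0012 -2.2527] [ 0.4948  0.4855 -1.2579  1.6709  0.4732  1.3386  1.6164]
[329.9649 238.3976] [331.3646 328.2712]
```

View pics/w2.png

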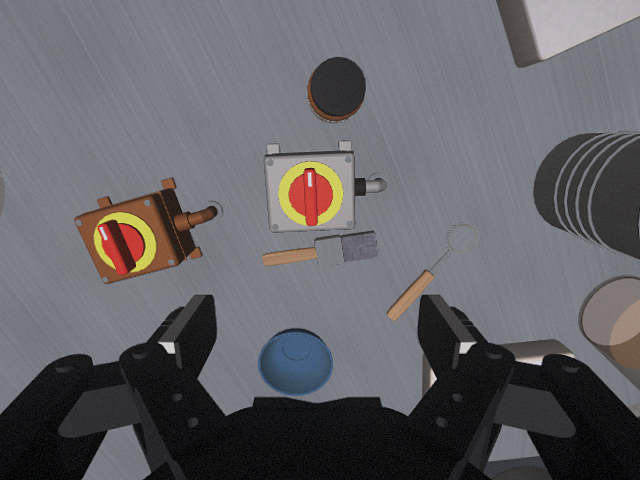

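View pics/w3.png

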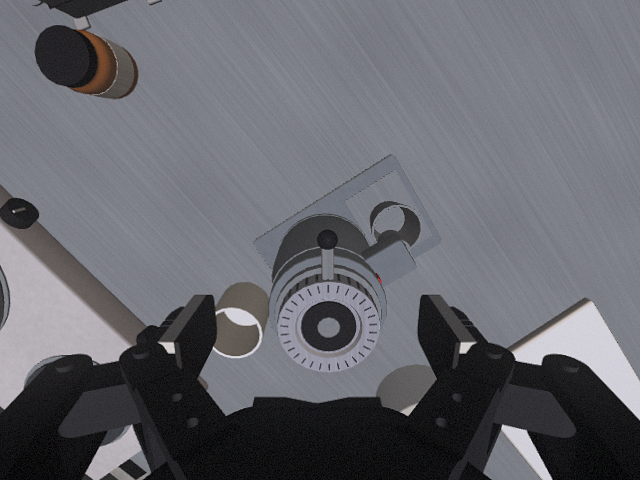

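The grey isolator's handle now lies across the box, pointing away from the conduit axis, so it is off (tip at (310,172) in w2). In w3 the ball is at (328,240) and the collar centre at (329,327).

Run:
```python
from h import *
np.set_printoptions(precision=4,suppress=True)
p=np.load("w3.npy",allow_pickle=True).item()
b=plane("wrist",(328,240),.202,p);c=plane("wrist",(329,327),.212,p)
print(b,c,np.linalg.norm((b-c)[:2]),np.arctan2(*(b-c)[1::-1]))
print(tri([("wrist",(328,240),p),("top",(261,239)),("scene",(370,206.5))]),tri([("wrist",(329,327),p),("top",(231.5,217)),("scene",(395.5,213.2))]))
```

```text
[0.4687 0.1486 0.202 ] [0.5179 0.2111 0.212 ] 0.0795376809954553 -2.2364801308261297
[0.4675 0.1485 0.2031] [0.5178 0.2139 0.2093]
```

```bash
python3 -m inch '[0,0,0.2,0.01,0.115,0,1, 0,0,0,0,0,-0.2,1, 0,0,0,0,0,-0.2,1, 0,0,0,0,0,-0.2,1, 0,0,0,0,0,0,1]'
python3 -m inch '[0,0,0,0,0,-0.1,1, 0,0,0,0,0,0,1, 0,0,0,0,0,0,1, 0,0,0,0,0,0,1]'
```

```text
clock: 8.5
tool_pos: [0.4654, 0.146, 0.2518]
tcp_rot: [3.138, -0.01, -2.231]
wrist_force: [-0.7, -0.9, -0.1]
opening: 0.0854
grasp_force: 0.0
clock: 8.83
tool_pos: [0.4687, 0.1495, 0.2434]
tcp_rot: [-3.14, 0.002, -2.231]
wrist_force: [-0.3, 0.1, -0.5]
opening: 0.0855
grasp_force: 0.0
```

```bash
python3 -m inch '[0,0,0,-0.007,-0.007,-0.15,1, 0,0,0,0,0,-0.15,1, 0,0,0,0,0,-0.09,1, 0,0,0,0,0,0,1, 0,0,0,0,0,0,1]'
python3 -m inch '[0,0,0,0,0,0,0, 0,0,0,0,0,0,0, 0,0,0,0,0,0,0, 0,0,0,0,0,0,0, 0,0,0,0,0,0,0]' 25
python3 -m inch '[0,0,0,0,0,0,0, 0,0,0,0,0,0,0, 0,0,0,0,0,0,0]'
```

```text
clock: 9.25
tool_pos: [0.4675, 0.1482, 0.1842]
tcp_rot: [-3.141, 0.001, -2.231]
wrist_force: [0.6, 0.2, 1.4]
opening: 0.0852
grasp_force: 0.0
clock: 9.67
tool_pos: [0.4672, 0.1479, 0.1838]
tcp_rot: [-3.141, 0.001, -2.231]
wrist_force: [0.0, 0.1, -0.3]
opening: 0.0255
grasp_force: 0.0
clock: 9.92
tool_pos: [0.4673, 0.1477, 0.1837]
tcp_rot: [-3.141, 0.0, -2.231]
wrist_force: [0.8, -0.7, 3.1]
opening: 0.0157
grasp_force: 24.3
```

```bash
cat > arc.py <<'E'
import numpy as np,sys
C=np.array([.5178,.213]);P=np.array([.4673,.1477]);R=np.hypot(*(P-C));f0=np.arctan2(*(P-C)[::-1])
def pt(a): return C+R*np.array([np.cos(f0+a),np.sin(f0+a)])
def inc(a,b,n):
    t=np.linspace(a,b,n+1)
    for i in range(n):
        d=(pt(t[i+1])-pt(t[i]))/.15;print("%.2f,%.3f,%.3f"%((t[i+1]-t[i])*10,*d),end="  ")
    print("-> %.3f"%b,pt(b).round(4))
E
python3 -c "
from arc import *
print(R,f0)
N=.2094
e=-3*N-.075
for k in range(3):inc(e*k/3,e*(k+1)/3,5)
for k in range(3,13): inc(-k*N-.075,-(k+1)*N-.075,5)"
```

```text
0.08254901574216378 -2.2290770717330517
-0.47,-0.020,0.016  -0.47,-0.019,0.017  -0.47,-0.018,0.018  -0.47,-0.018,0.019  -0.47,-0.017,0.020  -> -0.234 [0.4535 0.1612]
-0.47,-0.016,0.020  -0.47,-0.015,0.021  -0.47,-0.014,0.022  -0.47,-0.013,0.022  -0.47,-0.012,0.023  -> -0.469 [0.4432 0.1776]
-0.47,-0.011,0.024  -0.47,-0.009,0.024  -0.47,-0.008,0.024  -0.47,-0.007,0.025  -0.47,-0.006,0.025  -> -0.703 [0.4371 0.1958]
-0.42,-0.004,0.023  -0.42,-0.003,0.023  -0.42,-0.002,0.023  -0.42,-0.001,0.023  -0.42,-0.000,0.023  -> -0.913 [0.4353 0.213 ]
-0.42,0.000,0.023  -0.42,0.001,0.023  -0.42,0.002,0.023  -0.42,0.003,0.023  -0.42,0.004,0.023  -> -1.122 [0.4371 0.2302]
-0.42,0.005,0.022  -0.42,0.006,0.022  -0.42,0.007,0.022  -0.42,0.008,0.022  -0.42,0.009,0.021  -> -1.331 [0.4424 0.2466]
-0.42,0.010,0.021  -0.42,0.011,0.020  -0.42,0.012,0.020  -0.42,0.012,0.019  -0.42,0.013,0.019  -> -1.541 [0.451  0.2615]
-0.42,0.014,0.018  -0.42,0.015,0.018  -0.42,0.015,0.017  -0.42,0.016,0.016  -0.42,0.017,0.016  -> -1.750 [0.4626 0.2743]
-0.42,0.017,0.015  -0.42,0.018,0.014  -0.42,0.019,0.014  -0.42,0.019,0.013  -0.42,0.020,0.012  -> -1.960 [0.4765 0.2845]
-0.42,0.020,0.011  -0.42,0.021,0.010  -0.42,0.021,0.009  -0.42,0.021,0.008  -0.42,0.022,0.008  -> -2.169 [0.4923 0.2915]
-0.42,0.022,0.007  -0.42,0.022,0.006  -0.42,0.023,0.005  -0.42,0.023,0.004  -0.42,0.023,0.003  -> -2.378 [0.5092 0.2951]
-0.42,0.023,0.002  -0.42,0.023,0.001  -0.42,0.023,0.000  -0.42,0.023,-0.001  -0.42,0.023,-0.002  -> -2.588 [0.5264 0.2951]
-0.42,0.023,-0.003  -0.42,0.023,-0.004  -0.42,0.023,-0.005  -0.42,0.022,-0.006  -0.42,0.022,-0.007  -> -2.797 [0.5433 0.2915]
```

```bash
python3 -m inch '[0,0,-0.47,-0.02,0.016,0,0, 0,0,-0.47,-0.019,0.017,0,0, 0,0,-0.47,-0.018,0.018,0,0, 0,0,-0.47,-0.018,0.019,0,0, 0,0,-0.47,-0.017,0.02,0,0]'
python3 -m inch '[0,0,-0.47,-0.016,0.02,0,0, 0,0,-0.47,-0.015,0.021,0,0, 0,0,-0.47,-0.014,0.022,0,0, 0,0,-0.47,-0.013,0.022,0,0, 0,0,-0.47,-0.012,0.023,0,0]'
python3 -m inch '[0,0,-0.47,-0.011,0.024,0,0, 0,0,-0.47,-0.009,0.024,0,0, 0,0,-0.47,-0.008,0.024,0,0, 0,0,-0.47,-0.007,0.025,0,0, 0,0,-0.47,-0.006,0.025,0,0]'
python3 -m inch '[0,0,0,0,0,0,0, 0,0,0,0,0,0,0]'
```

```text
clock: 10.33
tool_pos: [0.4537, 0.1613, 0.1837]
tcp_rot: [-3.14, 0.001, -2.468]
wrist_force: [0.9, -0.7, 4.2]
opening: 0.016
grasp_force: 24.4
clock: 10.75
tool_pos: [0.4437, 0.1774, 0.1837]
tcp_rot: [-3.14, 0.002, -2.703]
wrist_force: [2.6, -2.1, 2.7]
opening: 0.0158
grasp_force: 24.4
clock: 11.17
tool_pos: [0.4376, 0.1955, 0.1837]
tcp_rot: [-3.14, 0.002, -2.938]
wrist_force: [1.9, -1.1, 3.3]
opening: 0.0158
grasp_force: 24.5
clock: 11.33
tool_pos: [0.4375, 0.1962, 0.1837]
tcp_rot: [3.141, 0.002, -2.934]
wrist_force: [2.9, -0.2, 1.8]
opening: 0.016
grasp_force: 24.6
```

```bash
python3 -m inch '[0,0,-0.42,-0.004,0.023,0,0, 0,0,-0.42,-0.003,0.023,0,0, 0,0,-0.42,-0.002,0.023,0,0, 0,0,-0.42,-0.001,0.023,0,0, 0,0,-0.42,0,0.023,0,0]'
python3 -m inch '[0,0,0,0,0,0,0, 0,0,0,0,0,0,0]'
python3 -c "
from h import *
cv2.imwrite('pics/w4.png',r.get_image('wrist')[:,:,::-1])"
```

```text
clock: 11.75
tool_pos: [0.4358, 0.2125, 0.1836]
tcp_rot: [-3.14, 0.001, 3.136]
wrist_force: [1.5, -2.7, 4.3]
opening: 0.0161
grasp_force: 24.7
clock: 11.92
tool_pos: [0.4358, 0.2132, 0.1836]
tcp_rot: [3.141, 0.001, 3.139]
wrist_force: [2.6, -0.6, 3.9]
opening: 0.0162
grasp_force: 24.7
```

View pics/w4.png

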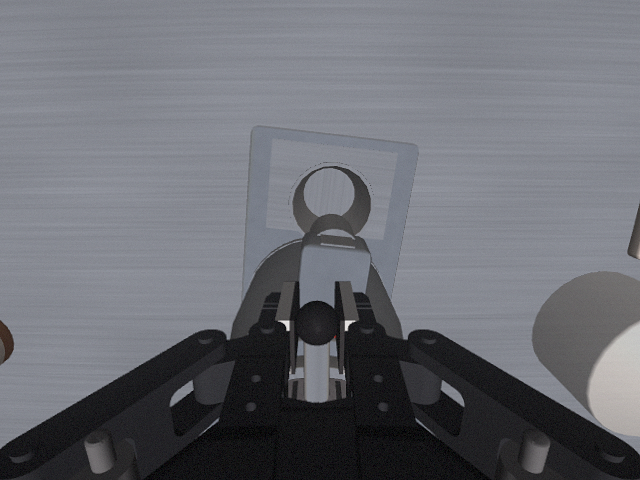

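The ball at (318,322) is between the pads and the bar follows. Continuing one notch at a time.

```bash
python3 -m inch '[0,0,-0.42,0,0.023,0,0, 0,0,-0.42,0.001,0.023,0,0, 0,0,-0.42,0.002,0.023,0,0, 0,0,-0.42,0.003,0.023,0,0, 0,0,-0.42,0.004,0.023,0,0]'
python3 -m inch '[0,0,0,0,0,0,0, 0,0,0,0,0,0,0]'
```

```text
clock: 12.38
tool_pos: [0.4375, 0.2295, 0.1836]
tcp_rot: [-3.141, 0.002, 2.926]
wrist_force: [2.4, -3.5, 5.1]
opening: 0.0158
grasp_force: 24.8
clock: 12.55
tool_pos: [0.4376, 0.2301, 0.1836]
tcp_rot: [3.141, 0.002, 2.929]
wrist_force: [4.3, -1.8, 4.1]
opening: 0.016
grasp_force: 24.7
```

```bash
python3 -m inch '[0,0,-0.42,0.005,0.022,0,0, 0,0,-0.42,0.006,0.022,0,0, 0,0,-0.42,0.007,0.022,0,0, 0,0,-0.42,0.008,0.022,0,0, 0,0,-0.42,0.009,0.021,0,0]'
python3 -m inch '[0,0,0,0,0,0,0, 0,0,0,0,0,0,0]'
```

```text
clock: 12.97
tool_pos: [0.4426, 0.2457, 0.1835]
tcp_rot: [-3.141, 0.001, 2.717]
wrist_force: [2.9, -3.0, 6.8]
opening: 0.0161
grasp_force: 24.8
clock: 13.13
tool_pos: [0.4428, 0.2461, 0.1836]
tcp_rot: [3.141, 0.002, 2.719]
wrist_force: [4.1, -2.2, 5.2]
opening: 0.0159
grasp_force: 24.8
```

```bash
python3 -m inch '[0,0,-0.42,0.01,0.021,0,0, 0,0,-0.42,0.011,0.02,0,0, 0,0,-0.42,0.012,0.02,0,0, 0,0,-0.42,0.012,0.019,0,0, 0,0,-0.42,0.013,0.019,0,0]'
python3 -m inch '[0,0,0,0,0,0,0, 0,0,0,0,0,0,0]'
```

```text
clock: 13.55
tool_pos: [0.4509, 0.2605, 0.1835]
tcp_rot: [-3.14, 0.001, 2.507]
wrist_force: [2.5, -4.7, 7.3]
opening: 0.0158
grasp_force: 24.9
clock: 13.72
tool_pos: [0.4511, 0.2608, 0.1835]
tcp_rot: [-3.141, 0.001, 2.509]
wrist_force: [3.7, -4.0, 5.9]
opening: 0.0161
grasp_force: 24.8
```

```bash
python3 -m inch '[0,0,-0.42,0.014,0.018,0,0, 0,0,-0.42,0.015,0.018,0,0, 0,0,-0.42,0.015,0.017,0,0, 0,0,-0.42,0.016,0.016,0,0, 0,0,-0.42,0.017,0.016,0,0]'
python3 -m inch '[0,0,0,0,0,0,0, 0,0,0,0,0,0,0]'
```

```text
clock: 14.13
tool_pos: [0.4621, 0.2733, 0.1835]
tcp_rot: [-3.14, 0.001, 2.297]
wrist_force: [3.3, -4.1, 6.7]
opening: 0.0159
grasp_force: 24.9
clock: 14.3
tool_pos: [0.4623, 0.2735, 0.1835]
tcp_rot: [-3.141, 0.001, 2.299]
wrist_force: [2.9, -2.9, 6.3]
opening: 0.0163
grasp_force: 24.8
```

```bash
python3 -m inch '[0,0,-0.42,0.017,0.015,0,0, 0,0,-0.42,0.018,0.014,0,0, 0,0,-0.42,0.019,0.014,0,0, 0,0,-0.42,0.019,0.013,0,0, 0,0,-0.42,0.02,0.012,0,0]'
python3 -m inch '[0,0,0,0,0,0,0, 0,0,0,0,0,0,0]'
```

```text
clock: 14.72
tool_pos: [0.4757, 0.2836, 0.1835]
tcp_rot: [-3.14, 0.001, 2.087]
wrist_force: [1.3, -3.6, 7.8]
opening: 0.016
grasp_force: 24.9
clock: 14.88
tool_pos: [0.4759, 0.2837, 0.1835]
tcp_rot: [-3.141, 0.001, 2.089]
wrist_force: [2.2, -3.1, 6.7]
opening: 0.0158
grasp_force: 24.9
```

```bash
python3 -m inch '[0,0,-0.42,0.02,0.011,0,0, 0,0,-0.42,0.021,0.01,0,0, 0,0,-0.42,0.021,0.009,0,0, 0,0,-0.42,0.021,0.008,0,0, 0,0,-0.42,0.022,0.008,0,0]'
python3 -m inch '[0,0,0,0,0,0,0, 0,0,0,0,0,0,0]'
```

```text
clock: 15.3
tool_pos: [0.4907, 0.2907, 0.1835]
tcp_rot: [-3.139, 0.0, 1.878]
wrist_force: [-6.5, -5.6, 10.2]
opening: 0.016
grasp_force: 25.3
clock: 15.47
tool_pos: [0.4906, 0.2907, 0.1835]
tcp_rot: [-3.139, 0.001, 1.88]
wrist_force: [-1.2, -2.3, 7.3]
opening: 0.0158
grasp_force: 24.9
```

```bash
python3 -m inch '[0,0,0,0,0,0,0, 0,0,0,0,0,0,0]'
python3 -m inch '[0,0,-0.2,0.011,0.003,0,0, 0,0,0,0,0,0,0]'
python3 -m inch '[0,0,0,0,0,0,0]'
```

```text
clock: 15.63
tool_pos: [0.4905, 0.2907, 0.1835]
tcp_rot: [-3.139, 0.001, 1.88]
wrist_force: [0.0, -3.7, 8.1]
opening: 0.0157
grasp_force: 24.9
clock: 15.8
tool_pos: [0.4907, 0.2902, 0.1834]
tcp_rot: [-3.135, 0.002, 1.859]
wrist_force: [-2.8, -4.0, 9.7]
opening: 0.0158
grasp_force: 25.1
clock: 15.88
tool_pos: [0.4907, 0.2902, 0.1834]
tcp_rot: [-3.135, 0.002, 1.859]
wrist_force: [-2.8, -5.4, 9.5]
opening: 0.0157
grasp_force: 25.1
```

```bash
python3 -m inch '[0,0,-0.1,0.02,0.005,0,0, 0,0,-0.1,0.02,0.005,0,0]'
python3 -c "
from h import *
s=r.state();print(s['q'],s['wrist_force'],s['wrist_torque'],s['tool_pos'],s['effort'])"
```

```text
clock: 16.05
tool_pos: [0.4908, 0.2902, 0.183]
tcp_rot: [-3.122, 0.005, 1.841]
wrist_force: [-17.8, -8.6, 20.5]
opening: 0.0158
grasp_force: 26.4
[-0.2933334   0.58524643 -0.44248658  1.69619896  0.2914733   0.94726865
 -0.57804195] [-17.78925766  -8.59478734  20.49094524] [-2.00844285  3.54388393  0.15934777] [0.49081448 0.29020276 0.18300202] [  0.47130592 -31.722579    -2.15234287 -18.892681     1.43290222
  -5.42423174  -0.12177112]
```

```bash
python3 -m inch '[0,0,0.2,-0.025,-0.007,0,0, 0,0,0.2,-0.025,-0.007,0,0, 0,0,0,0,0,0,0, 0,0,0,0,0,0,0]'
python3 -c "
from h import *
from arc import *
s=r.state();d=s['tool_pos'][:2]-C;a=np.arctan2(d[1],d[0])-f0-2*np.pi;print(a,np.hypot(*d),s['tcp_rot'])
N=.2094;z=-10*N
for k in range(7):inc(z+k*N,z+(k+1)*N,5)"
```

```text
clock: 16.38
tool_pos: [0.49, 0.2899, 0.1834]
tcp_rot: [-3.137, 0.001, 1.879]
wrist_force: [0.5, -4.1, 7.7]
opening: 0.0159
grasp_force: 25.0
-2.1363813847663433 0.08181117344680533 [-3.13733421e+00  9.22803395e-04  1.87892642e+00]
0.42,-0.021,-0.009  0.42,-0.021,-0.010  0.42,-0.020,-0.011  0.42,-0.020,-0.012  0.42,-0.019,-0.013  -> -1.885 [0.4713 0.2812]
0.42,-0.019,-0.013  0.42,-0.018,-0.014  0.42,-0.018,-0.015  0.42,-0.017,-0.016  0.42,-0.016,-0.016  -> -1.675 [0.4581 0.27  ]
0.42,-0.016,-0.017  0.42,-0.015,-0.018  0.42,-0.014,-0.018  0.42,-0.013,-0.019  0.42,-0.013,-0.019  -> -1.466 [0.4476 0.2564]
0.42,-0.012,-0.020  0.42,-0.011,-0.020  0.42,-0.010,-0.021  0.42,-0.009,-0.021  0.42,-0.008,-0.022  -> -1.256 [0.4401 0.2408]
0.42,-0.007,-0.022  0.42,-0.006,-0.022  0.42,-0.005,-0.022  0.42,-0.005,-0.023  0.42,-0.004,-0.023  -> -1.047 [0.436  0.2241]
0.42,-0.003,-0.023  0.42,-0.002,-0.023  0.42,-0.001,-0.023  0.42,0.000,-0.023  0.42,0.001,-0.023  -> -0.838 [0.4355 0.2068]
0.42,0.002,-0.023  0.42,0.003,-0.023  0.42,0.004,-0.023  0.42,0.005,-0.022  0.42,0.006,-0.022  -> -0.628 [0.4386 0.1898]
```

```bash
python3 -m inch '[0,0,0.4,-0.022,-0.008,0,0, 0,0,0,0,0,0,0]'
python3 -m inch '[0,0,0.42,-0.021,-0.009,0,0, 0,0,0.42,-0.021,-0.01,0,0, 0,0,0.42,-0.02,-0.011,0,0, 0,0,0.42,-0.02,-0.012,0,0, 0,0,0.42,-0.019,-0.013,0,0]'
python3 -m inch '[0,0,0.42,-0.019,-0.013,0,0, 0,0,0.42,-0.018,-0.014,0,0, 0,0,0.42,-0.018,-0.015,0,0, 0,0,0.42,-0.017,-0.016,0,0, 0,0,0.42,-0.016,-0.016,0,0]'
python3 -m inch '[0,0,0.42,-0.016,-0.017,0,0, 0,0,0.42,-0.015,-0.018,0,0, 0,0,0.42,-0.014,-0.018,0,0, 0,0,0.42,-0.013,-0.019,0,0, 0,0,0.42,-0.013,-0.019,0,0]'
python3 -m inch '[0,0,0.42,-0.012,-0.02,0,0, 0,0,0.42,-0.011,-0.02,0,0, 0,0,0.42,-0.01,-0.021,0,0, 0,0,0.42,-0.009,-0.021,0,0, 0,0,0.42,-0.008,-0.022,0,0]'
python3 -m inch '[0,0,0,0,0,0,0, 0,0,0,0,0,0,0]'
python3 -c "
from h import *
from arc import *
s=r.state();d=s['tool_pos'][:2]-C;a=np.arctan2(d[1],d[0])-f0-2*np.pi;print(a,np.hypot(*d),s['tcp_rot'])"
```

```text
clock: 16.55
tool_pos: [0.4873, 0.2889, 0.1835]
tcp_rot: [-3.139, 0.001, 1.92]
wrist_force: [0.9, -2.8, 6.4]
opening: 0.0156
grasp_force: 25.0
clock: 16.97
tool_pos: [0.4725, 0.2809, 0.1835]
tcp_rot: [-3.14, -0.0, 2.131]
wrist_force: [1.3, -2.9, 6.4]
opening: 0.016
grasp_force: 25.0
clock: 17.38
tool_pos: [0.4594, 0.2699, 0.1834]
tcp_rot: [-3.14, -0.001, 2.34]
wrist_force: [1.5, -2.1, 6.8]
opening: 0.0159
grasp_force: 25.0
clock: 17.8
tool_pos: [0.4488, 0.2564, 0.1835]
tcp_rot: [-3.14, -0.001, 2.551]
wrist_force: [2.7, -1.9, 6.3]
opening: 0.0158
grasp_force: 25.0
clock: 18.22
tool_pos: [0.4413, 0.241, 0.1835]
tcp_rot: [-3.141, -0.001, 2.761]
wrist_force: [1.1, -1.4, 6.1]
opening: 0.0158
grasp_force: 24.9
clock: 18.38
tool_pos: [0.4413, 0.2409, 0.1835]
tcp_rot: [-3.141, -0.001, 2.759]
wrist_force: [1.9, -1.8, 6.0]
opening: 0.0163
grasp_force: 25.0
-1.262058919859733 0.08147539464566819 [-3.14067199e+00 -1.44431406e-03  2.75854768e+00]
```

```bash
python3 -m inch '[0,0,0.42,-0.007,-0.022,0,0, 0,0,0.42,-0.006,-0.022,0,0, 0,0,0.42,-0.005,-0.022,0,0, 0,0,0.42,-0.005,-0.023,0,0, 0,0,0.42,-0.004,-0.023,0,0]'
python3 -m inch '[0,0,0.42,-0.003,-0.023,0,0, 0,0,0.42,-0.002,-0.023,0,0, 0,0,0.42,-0.001,-0.023,0,0, 0,0,0.42,0,-0.023,0,0, 0,0,0.42,0.001,-0.023,0,0]'
python3 -m inch '[0,0,0.42,0.002,-0.023,0,0, 0,0,0.42,0.003,-0.023,0,0, 0,0,0.42,0.004,-0.023,0,0, 0,0,0.42,0.005,-0.022,0,0, 0,0,0.42,0.006,-0.022,0,0]'
python3 -m inch '[0,0,0,0,0,0,0, 0,0,0,0,0,0,0]'
python3 -c "
from h import *
from arc import *
s=r.state();d=s['tool_pos'][:2]-C;a=np.arctan2(d[1],d[0])-f0-2*np.pi;print((a+7)%6.2832-7,np.hypot(*d),s['tcp_rot'])"
```

```text
clock: 18.8
tool_pos: [0.4371, 0.2245, 0.1835]
tcp_rot: [-3.141, -0.002, 2.971]
wrist_force: [1.7, -1.1, 5.6]
opening: 0.0163
grasp_force: 24.9
clock: 19.22
tool_pos: [0.4364, 0.2073, 0.1835]
tcp_rot: [3.141, -0.001, -3.102]
wrist_force: [1.5, -1.9, 6.6]
opening: 0.016
grasp_force: 24.9
clock: 19.63
tool_pos: [0.4393, 0.1904, 0.1835]
tcp_rot: [3.141, -0.001, -2.892]
wrist_force: [0.7, -0.8, 6.4]
opening: 0.0162
grasp_force: 24.9
clock: 19.8
tool_pos: [0.4394, 0.1902, 0.1835]
tcp_rot: [3.141, -0.002, -2.894]
wrist_force: [1.5, -1.5, 7.0]
opening: 0.0162
grasp_force: 25.0
-6.9131175807355785 0.08166474001152439 [ 3.14108354e+00 -1.68678284e-03 -2.89439032e+00]
```

```bash
python3 -m inch '[0,0,0,0,0,0,1, 0,0,0,0,0,0,1, 0,0,0,0,0,0,1, 0,0,0,0,0,0,1, 0,0,0,0,0,0,1]' 
python3 -m inch '[0,0,0,0,0,0.2,1, 0,0,0,0,0,0.25,1, 0,0,0,0,0,0.25,1, 0,0,0,0,0,0.25,1, 0,0,0,0,0,0.15,1]' >/dev/null
python3 -m inch '[0,0,0,0,0,0,1, 0,0,0,0,0,0,1, 0,0,0,0,0,0,1]'
python3 - <<'E'
from h import *
p=r.camera_params("wrist");np.save("w5.npy",p,allow_pickle=True)
im=r.get_image("wrist");cv2.imwrite("pics/w5.png",im[:,:,::-1])
E
```

```text
clock: 20.22
tool_pos: [0.4396, 0.1905, 0.1829]
tcp_rot: [3.141, -0.001, -2.895]
wrist_force: [0.1, 0.2, 0.3]
opening: 0.0753
grasp_force: 0.0
clock: 20.88
tool_pos: [0.4396, 0.1898, 0.3471]
tcp_rot: [-3.141, -0.002, -2.895]
wrist_force: [1.1, 0.4, -0.2]
opening: 0.085
grasp_force: 0.0
```

View pics/w5.png

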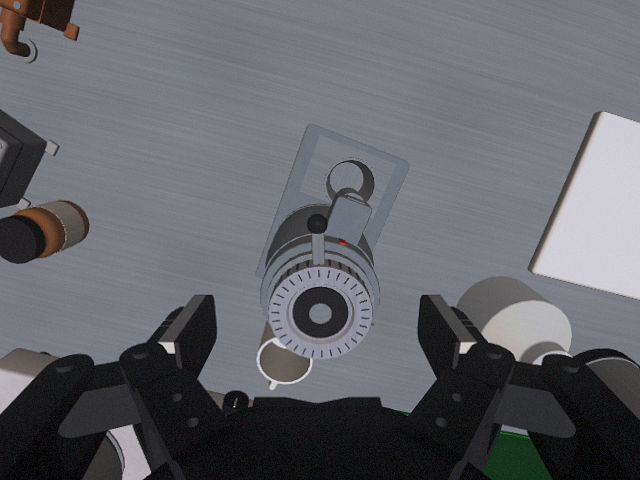

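The ball is at (318,223) and the collar centre at (320,313). I'll check the angle turned against the w3 view.

Run:
```python
from h import *
v=[]
for f,b,c in(("w3",(328,240),(329,327)),("w5",(318,223.5),(320,313))):
    p=np.load(f+".npy",allow_pickle=True).item()
    d=plane("wrist",b,.202,p)-plane("wrist",c,.212,p);v.append(np.arctan2(d[1],d[0]))
print(v,(v[1]-v[0])/.2094)
```

```text
[np.float64(-2.2364801308261297), np.float64(-2.872794568138971)] -3.0387508945216863
```

```bash
python3 -c "
from cell import r
print(r.hand_in(),r.state()['clock'])"
```

```text
the job is handed in; nothing more can be done
the job is handed in; nothing more can be done
```

The job is handed in: the isolator was turned off first, then the collar was closed to the burr stop, opened seven clicks and released, with the wrist camera showing it three notches below where it started (10th to 7th).

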